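# Load a quick-release collar into the deburring guard, latch its door and start it

## Robot

A 7-joint arm with a two-finger parallel gripper is mounted at the origin on the work surface. World frame = base frame: x ahead of the robot, y to its left, z up, the work surface at z = 0. Lengths are in m, angles in rad, forces in N, time in s.
With the tool pointing down it reaches from about 0.4 to 0.9 m from the base axis. Payload 5.6 kg.
Tool frame: the origin (TCP) lies midway between the tips of the shut fingers; the grasp point (between the pads) lies 19 mm behind it; z points along the fingers, y is the line along which they close (so a half turn about z gives the same grasp; the last joint's range is limited). The gripper opens to 92 mm and grips with 3 to 60 N. Pads are 20 mm wide; open, the fingers measure 128 mm over their backs; the gripper's body (75 mm by 189 mm) begins 69 mm behind the grasp point.
Start: joints at [1.297, 0.468, -0.012, 1.603, 0.006, 1.071, -0.056], TCP at [0.149, -0.633, 0.193] pointing down, gripper open.
Joint ranges: [-2.53, 2.53], [-0.31, 2.02], [-1.57, 1.55], [0.28, 2.44], [-1.29, 4.43], [0.15, 1.84], [-2.92, 2.92]. Speed limits (rad/s): [2.57, 2.57, 3.14, 3.14, 3.14, 3.14, 3.14].

## Interface

Orientations are given as a 3x3 rotation matrix whose columns are the frame's x, y, z axes.
In Python, from station import env, effector, solver, viewer, workorder, search_frame, tip_of gives the robot as it stands. Calls block until the motion is done:
- env.reach(position, orientation): joint-space move of the TCP to a pose.
- env.movel(position, frame=None, rate=0.15): straight line of the TCP; frame=None keeps the orientation; rate is the mean speed in m/s.
- env.goto_joints(angles): joint-space move.
- effector.release() and effector.grasp(squeeze=None): open the fingers fully, or close them until they stop; squeeze is the grip in N (None keeps the last).
- env.pause(seconds).
- solver.inverse_kinematics(position, orientation): joint angles nearest the present ones, or None.
- env.sense(): the state.
- viewer.read_camera(name): name is "side" or "top"; returns (picture, depth): 384x512x3 uint8, red, green, blue; 384x512 float32, m along the optical axis (not along the pixel's ray), 0 where there is no reading.
- viewer.camera_info(name): a dict with "intrinsics" (3x3 intrinsics, pixels), "eye" and "rotation" of the camera in the world. Camera axes: x right, y up, looking along -z (the intrinsics and any distortion apply to the point x, -y, -z); pixel columns grow to the right and rows downward; lengths in m; the calibration is good to about 2 mm. A picture is of the moment at which its call begins. camera_info takes no time and is no camera call.
A pose or a line that the arm cannot do raises env.PlanningError and nothing moves.
- workorder.finish_job(): hands the job in; it is judged then, once.
Trained networks look in the newest picture that a camera, given by its name, has taken for a name from the list of things; names that differ only in an ending like _2 or _b are one class to them, and where a whole thing is asked for, a point or a joint stands for the part that bears it (a point fixed in the world has none). Each returns a list of dicts, best first, with "score" (0 to 1); they miss things now and then, are a little off and sometimes report something else, mostly with a low value. They report only what shows in the picture. A call takes as long as a camera call. They do not tell look-alikes from the thing itself.
- search_frame(camera, name): "at" ([x, y, z] in m, in world coordinates, good to about 4 mm: the middle of the surface that is visible of it).
- tip_of(camera, name): "at" ([x, y, z] in m, in world coordinates, good to about 4 mm: a listed point, or the origin of a listed thing).
The state is a dict: "t": time; "joint_positions": joint angles; "joint_velocities": joint speeds; "tau": joint torques, N m; "ee_pos": TCP position; "tcp_rot": TCP orientation; "wrist_force": force on the tool from outside, world axes, zero at the start; "moment": the same for the moment, N m; "gripper_width": finger opening in m; "grasp_force": force on a finger pad.
Only numpy, scipy, OpenCV 4.12 (cv2) and the standard library are available. Lean on these libraries where they do the work, as an engineer would, in place of code of your own. Each camera call takes 0.05 s, during which the arm holds its last target. There are 200 camera calls.

## Task

Load the quick-release clamp collar (the ring with the flat cam lever sticking out) into the chip-guard box, flat on the middle of its round rubber pad. Then swing the box's door shut without flinging it and press it home until it seats on its ball catch, and only then push the start lever over to its far end. Leave the two other collars where they lie.

Things in the scene. Friction and masses are not known exactly. Their poses are not given: they have to be found in the camera images.
- qr_collar: The collar to load: a bare aluminium ring, outside diameter 56 mm, bore 40 mm, 30 mm high, lying flat; from one side two 24 mm high pinch ears and a flat cam lever stick out along its +x axis to 86 mm from the ring's centre. 0.14 kg (can differ by some 25%). Origin: ring's centre, on its underside; z up. It can be gripped across the ring's outside, along its y axis.
- bolt_collar: A bystander: the same 56 mm ring, 30 mm high, with ears reaching 50 mm from the centre along +x but no lever. Origin: ring's centre, underside.
- wide_collar: A bystander: plain ring, outside diameter 76 mm, 24 mm high, no ears. Origin: centre of the underside.
- guard: Chip-guard box, grey sheet metal, bolted down, open on top: 200 mm square, walls 8 mm thick and 110 mm high, floor 14 mm above the bench. Origin: centre of its underside. Its doorway is its -x side (x = -100 mm), the hinge at the doorway's +y end; a latch post 110 mm high stands outside the -y end (y -101 to -126, x -98 to -130 mm). A suction stub sticks out at the back (+x).
- pad (a point): Centre of the round rubber pad inside the guard box, on the pad's top, 20 mm above the bench; the pad is 130 mm across. Axes as the guard's.
- door (a joint): Angle of the guard's door, rad: 0 shut and seated, up to 1.6 open (swings outwards). Grey panel 12 mm thick, 8 to 180 mm from its vertical hinge, top edge 110 mm above the bench. It moves easily and stays where left; from about 0.09 to 0.04 rad the catch's spring ball resists (12 to 18 N at 120 mm from the hinge), then it snaps in to 0. Left short of that, it stays ajar.
- door_hinge (a point): The hinge axis of the door (vertical line), 60 mm above the bench. Axes turn with the door: -y points along the panel to its free edge, -x points out of its outer face (the face to push), z up. The panel's mid-plane passes through this point.
- door_push (a point): Point on the door's outer face, 120 mm from the hinge, 60 mm above the bench; axes as door_hinge. A folded pull lip stands 14 mm out of the face 168 mm from the hinge.
- switch_box: The start switch: a grey box 90 x 75 mm, 40 mm high, bolted to the bench, carrying a lever on a 25 mm high block. Origin: centre of its underside. The lever swings in the box's x-z plane, about an axis along y, 62 mm above the bench, over the origin.
- start (a joint): Angle of the start lever, rad: near 0 it leans towards the box's -x side (off), at 1.0 towards +x (on, its far stop). It stays where it is left; moving it takes about 1 N at the tip.
- start_tip (a point): Centre of the black ball, 26 mm in diameter, at the end of the 90 mm start lever; its axes turn with the lever. It is about 141 mm above the bench at both ends of the swing and 152 mm midway, and travels 86 mm along the box's x.
Things that resemble listed ones, but are neither listed nor needed, are in the scene too. What is shaped like the qr_collar but brown or pink is not meant. Leave any green look-alike of the switch_box alone.

How it is judged:
On the way, in this order (a step that is already met when the one before it is completed fails the run):
1. the quick-release collar lies flat on the pad in the guard box, let go (distance between qr_collar and pad below 0.04 m and angle between qr_collar's own z axis and vertical below 0.12 rad and contact force between qr_collar and the fingers below 0.3 N and linear speed of qr_collar below 0.03 m/s), for 0.2 s.
2. the door is seated on its catch (value of joint door below 0.025 rad), for 0.2 s.
3. the start lever is over (value of joint start above 0.85 rad), for 0.2 s.
At the end, for the whole second after the job is handed in: The quick-release collar lies at rest, flat (within 0.12 rad) on the pad with its ring's centre within 40 mm of the pad's centre; the door is seated (below 0.025 rad) and the start lever is over (above 0.85 rad) (distance between qr_collar and pad below 0.04 m and angle between qr_collar's own z axis and vertical below 0.12 rad and linear speed of qr_collar below 0.03 m/s and value of joint door below 0.025 rad and value of joint start above 0.85 rad); the robot touches nothing.
It fails at once if the start lever is thrown while the door is not seated (value of joint start above 0.5 rad and value of joint door above 0.03 rad).
It fails at once if the door is flung (faster than 3 rad/s before it reaches the catch) (value of joint door above 0.15 rad and velocity of joint door below -3 rad/s).
It fails at once if another collar is moved by more than 30 mm (distance of any of bolt_collar, wide_collar from where it was at the start of the episode above 0.03 m).
It also fails if it takes over 67 s, if anything falls off the work surface, if the arm or the gripper's body presses on something with over 40 N, if the wrist force passes 120 N, or if a joint passes its speed limit or range.

## Working session

There is one attempt and no reset: what is moved stays moved. The work goes in short steps, each a Python script; the robot and the scene stay as the last script left them, time stands still between calls to the robot, and variables do not carry over. Pictures are saved under pics/ and viewed, at most 10 in all, crops included, and the job is handed in when it is done.

```bash
mkdir -p pics; ls
cat > h.py <<'E'
from station import env, effector, solver, viewer, workorder, search_frame, tip_of
import numpy as np, cv2
def cloud(n):
    p,d=viewer.read_camera(n); c=viewer.camera_info(n); K=np.array(c["intrinsics"])
    v,u=np.mgrid[:384,:512]
    X=np.stack([(u-K[0,2])/K[0,0]*d,-(v-K[1,2])/K[1,1]*d,-d],-1)
    return p,d,X@np.array(c["rotation"]).T+np.array(c["eye"])
E
python3 - <<'E'
from h import *
np.set_printoptions(precision=3,suppress=True)
ims=[]
for n in("side","top"):
    p,d,W=cloud(n); np.savez(f"pics/{n}0.npz",p=p,d=d,W=W)
    cv2.imwrite(f"pics/{n}0.png",cv2.resize(p[:,:,::-1],(800,600)))
    c=viewer.camera_info(n);print(n,{k:np.array(v) if not isinstance(v,str) else v for k,v in c.items()})
    for k in("qr_collar","bolt_collar","wide_collar","guard","pad","door_hinge","door_push","switch_box","start_tip"):
        print(k,[(np.array(r["at"]),round(r["score"],2)) for r in tip_of(n,k)][:4])
print(env.sense()["t"])
E
```

```text
pics
side {'intrinsics': array([[354.077,   0.   , 259.407],
       [  0.   , 354.077, 185.519],
       [  0.   ,   0.   ,   1.   ]]), 'eye': array([0.168, 0.517, 0.846]), 'rotation': array([[-0.887,  0.348, -0.303],
       [-0.461, -0.656,  0.598],
       [ 0.01 ,  0.67 ,  0.742]])}
qr_collar [(array([ 0.327, -0.38 ,  0.002]), 0.75), (array([ 0.254, -0.256, -0.   ]), 0.65), (array([ 0.589, -0.419,  0.003]), 0.55)]
bolt_collar [(array([ 0.427, -0.195, -0.001]), 0.82), (array([ 0.585, -0.212,  0.142]), 0.19)]
wide_collar [(array([ 0.458, -0.344, -0.001]), 0.73)]
guard [(array([0.576, 0.262, 0.002]), 0.67)]
pad [(array([0.574, 0.261, 0.016]), 0.86)]
door_hinge [(array([0.459, 0.176, 0.058]), 0.73)]
door_push [(array([0.522, 0.065, 0.061]), 0.71)]
switch_box [(array([ 0.622, -0.228,  0.005]), 0.88), (array([ 0.579, -0.083,  0.004]), 0.65), (array([ 0.585, -0.213,  0.141]), 0.26)]
start_tip [(array([ 0.583, -0.212,  0.145]), 0.54), (array([ 0.538, -0.079,  0.143]), 0.4)]
top {'intrinsics': array([[412.669,   0.   , 257.624],
       [  0.   , 412.669, 187.063],
       [  0.   ,   0.   ,   1.   ]]), 'eye': array([ 0.349, -0.089,  1.018]), 'rotation': array([[ 0.01 ,  0.992, -0.125],
       [-1.   ,  0.007, -0.027],
       [-0.025,  0.125,  0.992]])}
qr_collar [(array([ 0.587, -0.415,  0.   ]), 0.85), (array([ 0.328, -0.376,  0.005]), 0.75), (array([ 0.573,  0.257, -0.001]), 0.74)]
bolt_collar [(array([ 0.428, -0.196,  0.001]), 0.63)]
wide_collar [(array([ 0.453, -0.339, -0.001]), 0.62)]
guard []
pad [(array([0.574, 0.263, 0.019]), 0.76)]
door_hinge [(array([0.457, 0.18 , 0.059]), 0.96)]
door_push [(array([0.519, 0.077, 0.061]), 0.77)]
switch_box [(array([ 0.58 , -0.079, -0.002]), 0.68), (array([0.458, 0.181, 0.056]), 0.65), (array([ 0.621, -0.221,  0.002]), 0.55)]
start_tip [(array([ 0.536, -0.076,  0.139]), 0.63), (array([ 0.587, -0.216,  0.147]), 0.48)]
1.0
```

View pics/top0.png

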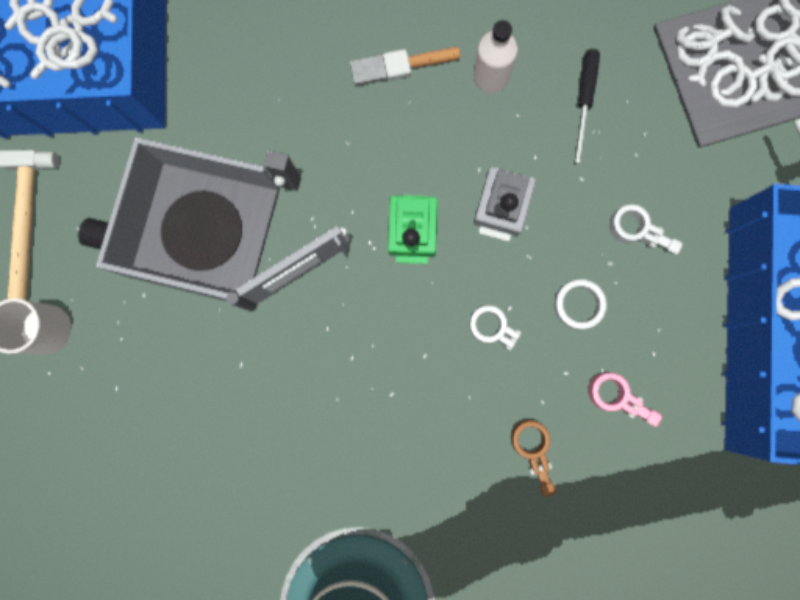

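View pics/side0.png

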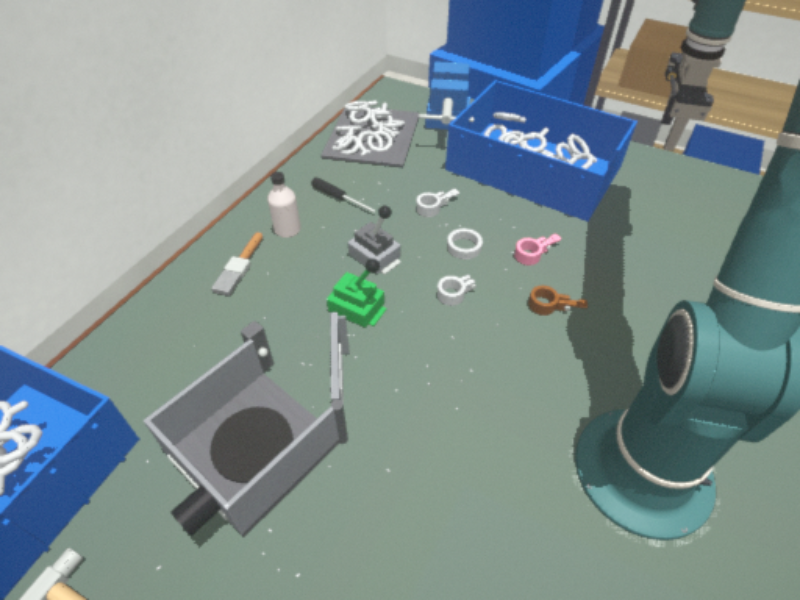

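The top view shows the bare aluminium lever collar at (632,223), its lever pointing to (680,247). Pink and brown decoys are at (612,392) and (531,440). The guard is at (190,220), with its door open to the right and the hinge at (243,298). The grey switch is at (505,200), next to a green decoy at (412,228). The side view agrees. Next I'll fit the yaws from depth.

Run:
```python
from h import *
np.set_printoptions(precision=4,suppress=True)
C={n:np.load(f"pics/{n}0.npz")["W"].reshape(-1,3) for n in("side","top")}
def sel(n,c,r,z0,z1):
    W=C[n];m=(np.hypot(W[:,0]-c[0],W[:,1]-c[1])<r)&(W[:,2]>z0)&(W[:,2]<z1);return W[m]
for n in C:
    w=sel(n,(.587,-.416),.11,.012,.04); c=np.array([.587,-.416])
    # ring top: z>.025, fit circle
    q=w[w[:,2]>.0265][:,:2]; q=q[np.hypot(*(q-c).T)<.036]
    A=np.c_[2*q,np.ones(len(q))];s=np.linalg.lstsq(A,(q**2).sum(1),rcond=None)[0]
    far=w[np.hypot(*(w[:,:2]-s[:2]).T)>.045]; m=far[:,:2].mean(0)-s[:2]
    print(n,"collar",len(q),s[:2],np.sqrt(s[2]+s[:2]@s[:2]),"yaw",np.degrees(np.arctan2(m[1],m[0])),np.hypot(*(far[:,:2]-s[:2]).T).max(),"levz",far[:,2].min(),far[:,2].max())
    w=sel(n,(.574,.261),.16,.104,.116)[:,:2]; 
    # exclude door/post: y relative
    print(n,"guard",len(w),cv2.minAreaRect(w.astype(np.float32)))
    w=sel(n,(.622,-.225),.07,.034,.043)[:,:2];print(n,"switch",len(w),cv2.minAreaRect(w.astype(np.float32)))
    w=sel(n,(.585,-.215),.05,.13,.17);print("tip",w.mean(0),w.max(0),len(w))
    w=sel(n,(.52,.075),.11,.1,.118); w=w[(w[:,1]<.175)&(w[:,0]<.585)][:,:2]
    l=cv2.fitLine(w.astype(np.float32),cv2.DIST_HUBER,0,.01,.01).ravel();print("door line",len(w),l,w.min(0),w.max(0))
    W=sel(n,(.574,.261),.17,.105,.115)
    # fit individual walls by +y side (back), print extreme pts
    for k in ("x","y"):
        for s_ in (1,-1):
            i=np.argmax(s_*W[:,0 if k=="x" else 1]);print(k,s_,W[i],end=" ")
    print()
```

```text
side collar 63 [ 0.5846 -0.4178] 0.02464715280922144 yaw -120.02144912838173 0.08357242644841914 levz 0.012248515386110714 0.02648551055158299
side guard 1178 ((0.5744569301605225, 0.2321678251028061), (0.25253307819366455, 0.23039841651916504), 76.87734985351562)
side switch 161 ((0.6130906939506531, -0.20330406725406647), (0.10819199681282043, 0.06110672652721405), 20.10803985595703)
tip [ 0.583  -0.2069  0.149 ] [ 0.5976 -0.199   0.1575] 57
door line 278 [ 0.5329 -0.8462  0.5103  0.0948] [0.4595 0.0264] [0.5567 0.1711]
x 1 [0.6913 0.3316 0.109 ] x -1 [0.4443 0.1814 0.1053] y 1 [0.4986 0.3787 0.1053] y -1 [0.5101 0.1043 0.1074] 
top collar 212 [ 0.5839 -0.4176] 0.024647322672476 yaw -117.8641537986651 0.08482342638806167 levz 0.012463725350616572 0.02816608812814525
top guard 1284 ((0.5746315717697144, 0.23271074891090393), (0.2543374300003052, 0.22999833524227142), 76.36251831054688)
top switch 433 ((0.6191251277923584, -0.22055870294570923), (0.07505950331687927, 0.09053419530391693), 74.2660903930664)
tip [ 0.583  -0.21    0.1534] [ 0.5955 -0.1988  0.1598] 117
door line 474 [ 0.5401 -0.8416  0.5083  0.0968] [0.4581 0.0265] [0.5575 0.1721]
x 1 [0.6906 0.3341 0.1115] x -1 [0.4434 0.1798 0.1091] y 1 [0.4969 0.3793 0.1064] y -1 [0.5117 0.1033 0.1098]
```

```bash
cat >> h.py <<'E'
def down(deg):
    a=np.radians(deg);c,s=np.cos(a),np.sin(a)
    return np.array([[-s,c,0],[c,s,0],[0,0,-1.]])
GC=np.array([.572,.260]); GY=76.5
def G(x,y,z=0):
    a=np.radians(GY);return np.array([GC[0]+x*np.cos(a)-y*np.sin(a),GC[1]+x*np.sin(a)+y*np.cos(a),z])
def st(*k):
    s=env.sense();print(round(s["t"],2),s["ee_pos"].round(4) if hasattr(s["ee_pos"],'round') else s["ee_pos"],"w",round(float(s["gripper_width"]),4),"gf",round(float(s["grasp_force"]),1),"F",np.round(s["wrist_force"],1),*k);return s
E
python3 - <<'E'
from h import *
np.set_printoptions(precision=3,suppress=True)
st()
c=[.584,-.4177]
for y in(-29,151):
  q=solver.inverse_kinematics(np.array([*c,.12]),down(y));print(y,q)
for y in(76.5,-103.5):
  q=solver.inverse_kinematics(G(-.008,0,.25),down(y));print(y,q)
E
```

```text
1.0 [ 0.149 -0.633  0.194] w 0.0921 gf 0.0 F [-0.9 -0.1 -0.1]
-29 [ 0.748  0.673 -0.268  1.46   0.193  1.035 -0.069]
151 [ 0.339  0.668  0.361  1.494 -0.259  1.027 -2.884]
76.5 [ 0.212  0.583 -1.001  1.564  0.506  1.275  0.471]
-103.5 [ 0.259  0.631 -1.099  1.561  0.575  1.307 -2.722]
```

Run:
```python
from h import *
c=[.584,-.4177]
env.reach(np.array([*c,.10]),down(-29)); st()
env.movel(np.array([*c,.004]),rate=.12); st()
effector.grasp(squeeze=20); st()
env.movel(np.array([*c,.25]),rate=.2); st()
p,d,W=cloud("side");cv2.imwrite("pics/g.png",cv2.resize(p[60:260,200:420,::-1],(660,600)))
```

```text
2.8 [ 0.5826 -0.4199  0.1003] w 0.0919 gf 0.0 F [-0.5 -0.4 -0.4]
3.75 [ 0.5847 -0.4181  0.0049] w 0.0919 gf 0.0 F [-0.4 -0.9  0.6]
4.41 [ 0.5844 -0.4179  0.0044] w 0.0549 gf 20.0 F [ 0.5 -0.   1.9]
5.79 [ 0.5832 -0.4173  0.2483] w 0.0547 gf 20.0 F [ 0.1 -0.8 -1.8]
```

View pics/g.png

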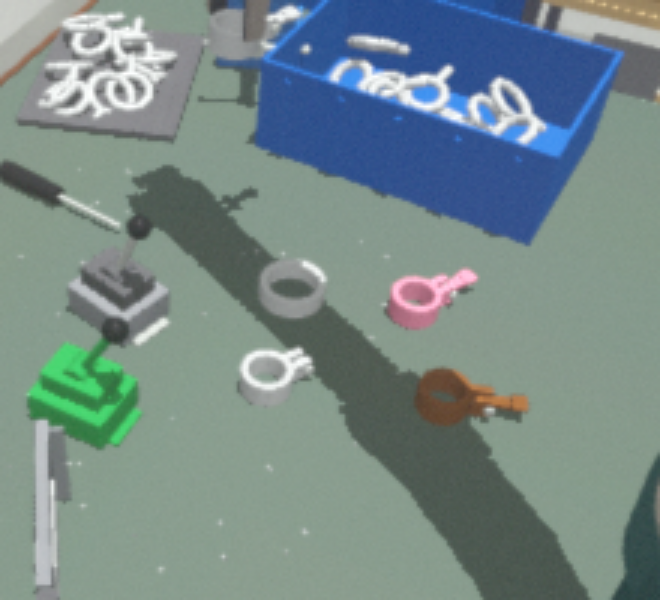

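The crop shows the collar gone from the bench. Its shadow, with the lever, is at (240,200), and the two bystanders haven't moved. Now I'll carry it to the box.

Run:
```python
from h import *
env.reach(G(-.008,.010,.25),down(76.5)); st()
env.movel(G(-.008,.010,.05),down(76.5),rate=.15); st()
env.movel(G(-.008,.010,.026),down(76.5),rate=.04); st()
p,d,W=cloud("top");cv2.imwrite("pics/p.png",cv2.resize(p[60:230,30:250,::-1],(776,600)))
```

```text
8.23 [0.5613 0.2531 0.2498] w 0.0554 gf 20.0 F [-1.2 -0.9 -1.4]
9.72 [0.561 0.255 0.051] w 0.055 gf 20.0 F [-0.1  0.  -1.1]
10.47 [0.5605 0.2547 0.026 ] w 0.0551 gf 20.0 F [-0.2 -0.4 -1.9]
```

View pics/p.png

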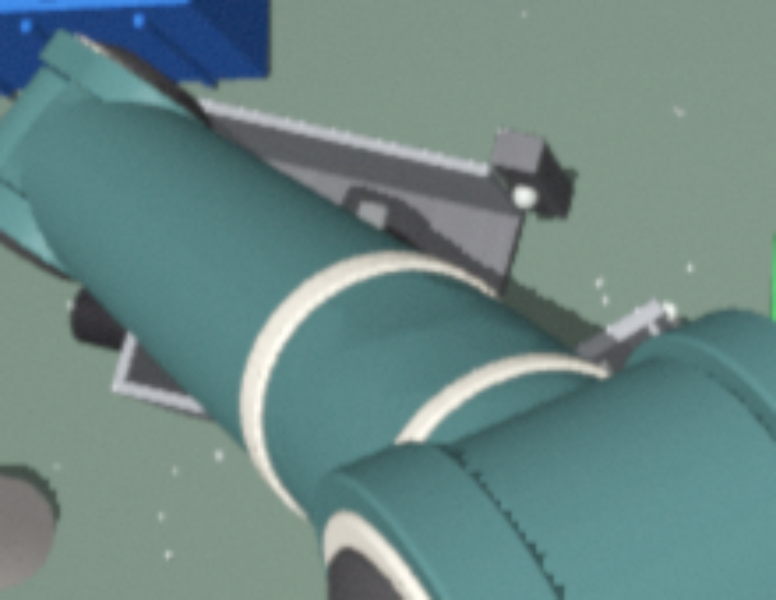

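```bash
cat >> h.py <<'E'
H=np.array([.458,.179])
def P(th,gap,z=.06,r=.12):
    a=np.radians(GY-90)-th; u=np.array([np.cos(a),np.sin(a)]); n=np.array([u[1],-u[0]])
    return np.array([*(H+r*u+(.016+gap)*n),z])
def PR(th,flip=0): return down(GY-90-np.degrees(th)+flip)
E
python3 - <<'E'
from h import *
np.set_printoptions(precision=3,suppress=True)
env.movel(G(-.008,.010,.0245),rate=.03); st()
effector.release(); st()
env.movel(G(-.008,.010,.06),rate=.06)
env.movel(G(-.008,.010,.22),rate=.2); st()
for f in(0,180):
    for th in(.77,0): print(f,th,solver.inverse_kinematics(P(th,.04,.16),PR(th,f)))
E
```

```text
10.77 [0.561 0.255 0.025] w 0.0551 gf 20.0 F [ 0.7 -0.5 -1.4]
11.46 [0.56  0.255 0.025] w 0.092 gf 0.0 F [ 0.1 -0.1 -0.4]
13.15 [0.56  0.254 0.219] w 0.0922 gf 0.0 F [-0.4  0.1 -1.1]
0 0.77 [ 0.186  0.254 -0.406  2.025  0.128  0.887 -1.295]
0 0 [ 0.173  0.429 -0.511  1.808  0.25   0.969 -0.678]
180 0.77 [ 0.734  0.457 -1.104  1.997  0.492  0.987  1.523]
180 0 [ 0.603  0.708 -1.188  1.784  0.718  1.162  2.091]
```

Run:
```python
from h import *
effector.grasp(squeeze=10)
env.reach(P(.77,.05,.2),PR(.77)); st()
p,d,W=cloud("top");cv2.imwrite("pics/p2t.png",cv2.resize(p[60:230,30:250,::-1],(776,600)))
for n in("top","side"):
  if n=="side": p,d,W=cloud(n);cv2.imwrite("pics/p2s.png",cv2.resize(p[180:360,80:260,::-1],(600,600)))
  print(n,tip_of(n,"qr_collar")[:3],tip_of(n,"door_hinge")[:1],tip_of(n,"pad")[:1])
  V=W.reshape(-1,3);m=(np.hypot(V[:,0]-GC[0],V[:,1]-GC[1])<.085)&(V[:,2]>.046)&(V[:,2]<.056);q=V[m];print(len(q),q.mean(0),q.min(0),q.max(0))
```

```text
16.04 [0.4668 0.0429 0.2001] w 0.0003 gf 0.0 F [ 0.1  0.1 -0.7]
top [{'at': [0.3272, -0.3753, 0.0046], 'score': 0.95}, {'at': [0.2496, -0.2594, -0.0014], 'score': 0.93}] [] []<stdin>:8: RuntimeWarning: Mean of empty slice.
  ret = um.true_divide(
Traceback (most recent call last):
ValueError: zero-size array to reduction operation minimum which has no identity
```

Run:
```python
from h import *
p,d,W=cloud("side");cv2.imwrite("pics/p2s.png",cv2.resize(p[180:360,80:260,::-1],(600,600)))
print([tip_of("side",k)[:3] for k in("qr_collar","door_hinge","door_push")])
V=W.reshape(-1,3);m=(np.hypot(V[:,0]-GC[0],V[:,1]-GC[1])<.085)&(V[:,2]>.043)&(V[:,2]<.056);q=V[m];print(len(q),q.mean(0),q[:,2].max())
```

```text
[[{'at': [0.5618, 0.2546, 0.0182], 'score': 0.95}, {'at': [0.2545, -0.2562, 0.0022], 'score': 0.94}, {'at': [0.3264, -0.377, -0.0009], 'score': 0.58}], [{'at': [0.4577, 0.1769, 0.059], 'score': 0.72}], [{'at': [0.5192, 0.0666, 0.0597], 'score': 0.87}]]
275 [0.56613232 0.25498343 0.0478941 ] 0.053645928365795625
```

View pics/p2s.png

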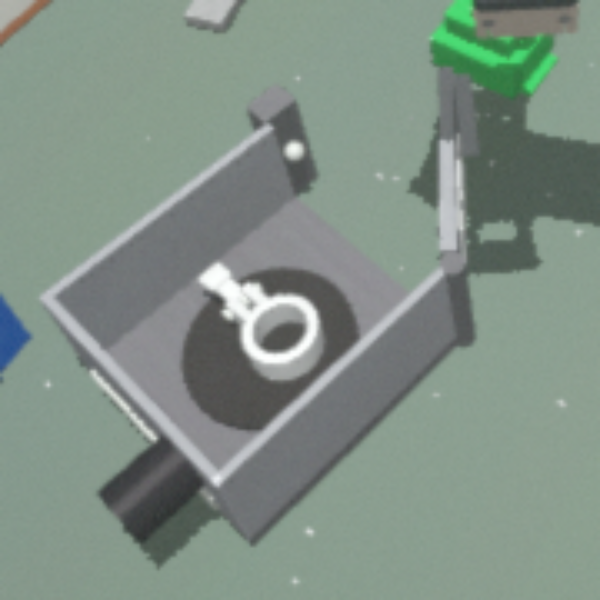

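The side crop shows the collar lying flat on the dark pad at (280,335), with its lever clear of the wall and the door still open. Next is closing the door.

Run:
```python
from h import *
env.movel(P(.77,.05,.06),rate=.15); st()
env.movel(P(.77,.008),rate=.08); st()
for th in np.arange(.67,.11,-.1):
    env.movel(P(th,0),PR(th),rate=.08); s=st(round(th,2))
for th,g in((.1,0),(.07,0),(.04,0),(.02,0),(0,0),(0,-.002),(0,-.004)):
    env.movel(P(th,g),PR(th),rate=.04); s=st(th,g)
    if np.linalg.norm(s["wrist_force"])>40: break
```

```text
17.52 [0.4672 0.0425 0.0606] w 0.0005 gf 0.0 F [-0.8  0.1 -0.1]
18.2 [0.5016 0.0648 0.0598] w 0.0004 gf 0.0 F [-0.3  0.1 -1.4]
18.6 [0.5191 0.0745 0.0599] w 0.0005 gf 0.0 F [ 0.1  0.4 -0.7] 0.67
18.9 [0.5293 0.0812 0.06  ] w 0.0006 gf 0.0 F [-0.  -0.6  0.2] 0.57
19.2 [0.5387 0.0889 0.06  ] w 0.0009 gf 0.0 F [ 1.  -0.6 -0.6] 0.47
19.5 [0.5473 0.0974 0.06  ] w 0.0006 gf 0.0 F [-0.6  0.1 -0.1] 0.37
19.8 [0.555  0.1068 0.0599] w 0.0004 gf 0.0 F [-0.3 -0.4  1. ] 0.27
20.1 [0.5617 0.1169 0.06  ] w 0.0006 gf 0.0 F [-0.2  0.6 -0.4] 0.17
20.46 [0.5659 0.1242 0.06  ] w 0.0005 gf 0.0 F [-1.4  0.2  1.1] 0.1 0
20.71 [0.567  0.1258 0.0599] w 0.0006 gf 2.5 F [-1.8 -3.9  2.6] 0.07 0
20.96 [0.5687 0.1296 0.0598] w 0.0005 gf 2.4 F [-1.4 -4.5  1.9] 0.04 0
21.21 [0.5704 0.1342 0.0601] w 0.0006 gf 0.5 F [-0.2 -0.5  0. ] 0.02 0
21.46 [0.5706 0.1342 0.06  ] w 0.0008 gf 2.6 F [-2.8 -4.2  4. ] 0 0
21.71 [0.5706 0.1341 0.06  ] w 0.0005 gf 4.7 F [-4.7 -8.3  6.4] 0 -0.002
21.96 [0.5705 0.1341 0.06  ] w 0.0006 gf 6.8 F [ -5.7 -13.4   9.6] 0 -0.004
```

Run:
```python
from h import *
print([P(t,0).round(4)[:2] for t in(.1,.07,.04,.02,0)])
for g in(-.008,-.012,-.016):
    env.movel(P(0,g),PR(0),rate=.04); s=st(g)
    if np.linalg.norm(s["wrist_force"])>32: break
env.movel(P(0,.05),PR(0),rate=.12)
env.movel(P(0,.05,.25),PR(0),rate=.2);st()
for n in("side","top"):
    p,d,W=cloud(n);V=W.reshape(-1,3)
    cv2.imwrite(f"pics/d{n}.png",cv2.resize(p[150:360,50:290,::-1],(686,600)))
    m=(V[:,2]>.103)&(V[:,2]<.116)&(np.hypot(V[:,0]-.54,V[:,1]-.16)<.09);q=V[m][:,:2]-GC
    a=np.radians(GY);L=q@np.array([[np.cos(a),-np.sin(a)],[np.sin(a),np.cos(a)]])
    L=L[(L[:,0]<-.085)&(abs(L[:,1])<.07)];print(n,len(L),L.min(0),L.max(0),"angle",np.polyfit(L[:,1],L[:,0],1))
```

```text
[array([0.566 , 0.1244]), array([0.5676, 0.1276]), array([0.5691, 0.1309]), array([0.5701, 0.1332]), array([0.5709, 0.1354])]
22.21 [0.5704 0.134  0.06  ] w 0.0009 gf 11.1 F [ -9.6 -20.3  15.4] -0.008
22.46 [0.5703 0.1339 0.06  ] w 0.0004 gf 15.3 F [-14.7 -28.   22.2] -0.012
24.23 [0.5585 0.0867 0.2488] w 0.0009 gf 0.0 F [ 0.2  0.9 -0.2]
side 253 [-0.1126723  -0.06881248] [-0.09927428  0.06994869] angle [-0.0072487  -0.10522387]Traceback (most recent call last):
  File "<stdin>", line 13, in <module>
    return umr_minimum(a, axis, None, out, keepdims, initial, where)
ValueError: zero-size array to reduction operation minimum which has no identity
```

View pics/dside.png

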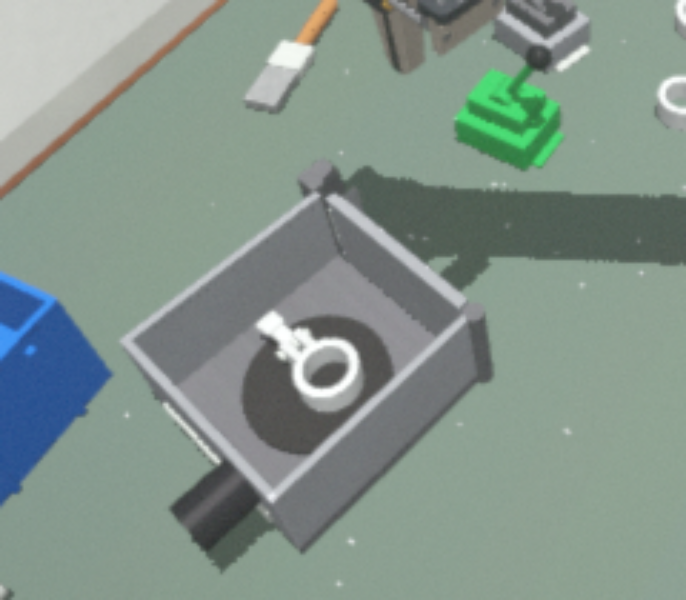

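The door is shut in line with the wall: the fitted angle is about 0, and it hit a hard stop at 35 N. The collar hasn't moved. Now the start lever.

Run:
```python
from h import *
O=np.array([.620,-.222]);a=np.radians(-15.7);D=np.array([np.cos(a),np.sin(a)])
S=lambda x,z=.128:np.array([*(O+x*D),z])
R=down(74.3)
if solver.inverse_kinematics(S(-.1,.25),R) is None: R=down(-105.7)
env.reach(S(-.1,.25),R);st()
env.movel(S(-.1),rate=.15)
env.movel(S(-.07),rate=.08);st()
for x in(-.05,-.03,-.01,.008,.014,.018,.022,.026,.030):
    env.movel(S(x),rate=.06);s=st(x)
    if np.linalg.norm(s["wrist_force"][:2])>8: break
env.movel(S(-.03),rate=.1); env.movel(S(-.06,.25),rate=.2)
env.reach(np.array([.42,-.1,.35]),R);st()
for n in("side","top"):
    p,d,W=cloud(n);V=W.reshape(-1,3)
    cv2.imwrite(f"pics/s{n}.png",cv2.resize(p[:,:,::-1],(800,600)))
    print(n,[(np.round(r["at"],3),round(r["score"],2)) for r in tip_of(n,"start_tip")])
```

```text
26.04 [ 0.5239 -0.1943  0.2499] w 0.0004 gf 0.0 F [-0.1 -0.5  0.2]
27.53 [ 0.5526 -0.2028  0.128 ] w 0.0004 gf 0.0 F [-0.7  0.5 -0.1]
28.02 [ 0.5722 -0.2084  0.1278] w 0.0006 gf 0.0 F [-0.1 -0.2  0.1] -0.05
28.5 [ 0.5915 -0.2137  0.1278] w 0.001 gf 0.0 F [ 0.4  0.  -0.1] -0.03
28.98 [ 0.6107 -0.2192  0.1278] w 0.0008 gf 0.0 F [-0.3 -0.2 -0.5] -0.01
29.43 [ 0.6281 -0.2241  0.1279] w 0.0005 gf 0.0 F [ 0.5 -0.8 -0.5] 0.008
29.68 [ 0.6338 -0.2258  0.128 ] w 0.0006 gf 0.0 F [ 0.6 -0.3 -0.1] 0.014
29.93 [ 0.6376 -0.2269  0.128 ] w 0.0002 gf 0.0 F [-0.3 -1.   0.4] 0.018
30.18 [ 0.6414 -0.228   0.128 ] w 0.0006 gf 0.0 F [-0.7  0.3 -0.2] 0.022
30.43 [ 0.6445 -0.2289  0.1278] w -0.0002 gf 1.6 F [-3.5  1.9  1.8] 0.026
30.68 [ 0.6453 -0.2291  0.1274] w 0.0004 gf 6.3 F [-10.9   2.5   5.4] 0.03
33.03 [ 0.4201 -0.1011  0.3495] w 0.0006 gf 0.0 F [ 0.6 -0.4 -0.7]
side [(array([ 0.661, -0.234,  0.141]), 0.65), (array([ 0.539, -0.082,  0.138]), 0.64)]
top [(array([ 0.662, -0.237,  0.144]), 0.41)]
```

View pics/sside.png

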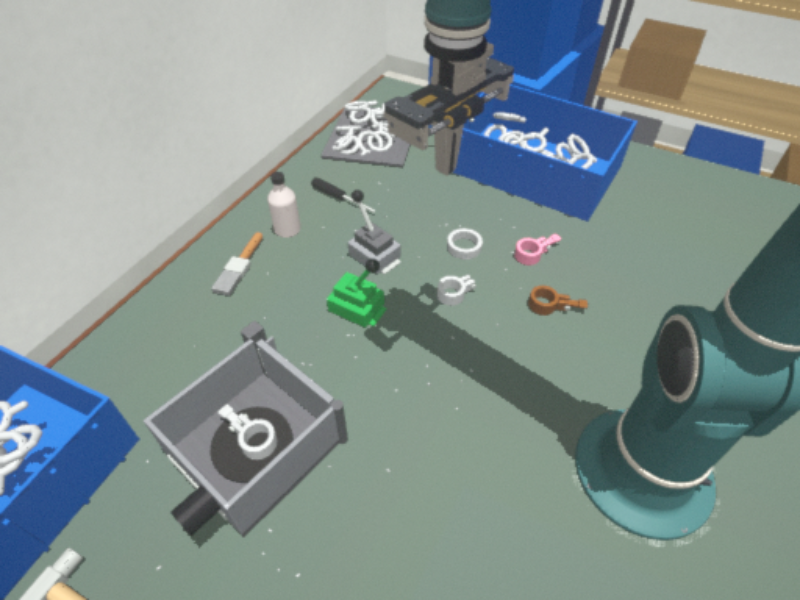

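The grey switch's lever has gone over to its far stop: the ball is now at (357,196), 80–85 mm from where it started. The door is still shut, the collar is on the pad, the bystanders haven't moved, and the arm is clear of everything.

```bash
python3 -c "
from h import *
print(workorder.finish_job())"
```

```text
the job is handed in; nothing more can be done
None
```

I handed the job in at about 33 s of the 67 s allowed: the collar lies flat on the pad about 12 mm off centre, the door is seated, the start lever is at its far stop, and the other two collars were not moved; no verdict came back.

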